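# Pull the spent filter cartridge from its dock

## Robot

A 6-joint arm with a two-finger parallel gripper is mounted at the origin on the work surface. World frame = base frame: x ahead of the robot, y to its left, z up, the work surface at z = 0. Lengths are in m, angles in rad, forces in N, time in s.
With the tool pointing down it reaches from about 0.275 to 0.825 m from the base axis. Payload 5.2 kg.
Tool frame: the origin (TCP) lies at the very end of the fingers, on their centre line; the grasp point (between the pads) lies 19 mm behind it; z points along the fingers, y is the line along which they close (so a half turn about z gives the same grasp; the last joint's range is limited). The gripper opens to 93 mm and grips with 3 to 60 N. Pads are 15 mm wide; open, the fingers measure 128 mm over their backs; the gripper's body (75 mm by 188 mm) begins 65 mm behind the grasp point.
Start: joints at [0.941, 0.259, 1.535, -0, 1.348, -0.203], TCP at [0.228, 0.501, 0.219] pointing down, gripper open.
Joint ranges: [-3.14, 3.14], [-0.91, 2.08], [0.19, 2.58], [-1.22, 4.36], [0.22, 2.71], [-3.12, 3.12]. Speed limits (rad/s): [2.57, 2.57, 3.14, 3.14, 3.14, 3.14].

## Interface

Orientations are given as a 3x3 rotation matrix whose columns are the frame's x, y, z axes.
In Python, from cell import read_state, get_image, job_done, regions_of, landmark_of gives the robot as it stands. The module is installed in compiled form; this text tells all that it offers.
- The arm moves only by the shell command python3 -m jog 'ROWS' [FORCE]. ROWS is a JSON object of lists of equal length, an entry for each row: "delta_pos": the shift along the tool's x, y, z in units of 25 mm (1.0 is 25 mm), a list of three; "yaw": the turn about the tool's z in units of 10 degrees (1.0 is 10 degrees); "fingers": the finger opening in mm, from 0 to 93. In form: {"delta_pos": [[tx, ty, tz], ...], "yaw": [yaw, ...], "fingers": [fingers, ...]}. A call has 1 to 5 rows; each row shifts and turns the commanded pose from where the row before left it, along the tool's axes as they then stand; what a row does not reach is not made up. A row lasts 1/8 s, in which the tool goes at most 62.5 mm and 10.7 degrees, less where a joint would pass 70% of its speed; a pose out of reach is approached as far as the arm can. A call is refused whole if a number of a shift passes 1 or a number of a turn 1, either way. A call with a gripper value outside its range is refused whole. The fingers move at their own pace and stop on an object; FORCE is the grip in N (left out, the last holds). Time passes only in rows, so rows that do not move let the fingers close. It gives the time, the measured TCP pose, the force, the opening and the grip force at its end, in the units of the state.
- read_state(): the state, without advancing time (a new reading comes with each control period).
- get_image(name): name is "scene" or "top" or "wrist"; returns a dict with "img" (420x560x3 uint8, red, green, blue), "range_z" (420x560 float32, m along the optical axis (not along the pixel's ray), 0 where there is no reading), "fx", "fy", "cx", "cy" (pixels), "camera_from_world" (4x4, takes a point from world to camera coordinates). Camera axes: x right, y down, z forward; pixel columns grow to the right and rows downward; lengths in m; the calibration is good to about 2 mm. A picture is of the moment at which its call begins.
- job_done(): hands the job in; it is judged then, once.
Trained networks look in the newest picture that a camera, given by its name, has taken for a name from the list of things; names that differ only in an ending like _2 or _b are one class to them, and where a whole thing is asked for, a point or a joint stands for the part that bears it (a point fixed in the world has none). Each returns a list of dicts, best first, with "conf" (0 to 1); they miss things now and then, are a little off and sometimes report something else, mostly with a low value. They report only what shows in the picture. A call takes as long as a camera call. They do not tell look-alikes from the thing itself.
- regions_of(camera, query): "pixels" (420x560 bool, what is visible of it) and "bbox" ([left, top, right, bottom] in pixels, round what is visible of it).
- landmark_of(camera, query): "uv" ([column, row] in pixels: a listed point, or the origin of a listed thing).
The state is a dict: "time": time; "q": joint angles; "qd": joint speeds; "tau": joint torques, N m; "ee_pos": TCP position; "tool_rot": TCP orientation; "contact_force": force on the tool from outside, world axes, zero at the start; "wrist_torque": the same for the moment, N m; "width": opening from 0.0 (shut) to 1.0 (fully open); "finger_force": force on a finger pad.
Only numpy, scipy, OpenCV 4.12 (cv2) and the standard library are available. Lean on these libraries where they do the work, as an engineer would, in place of code of your own. Each camera call takes 0.05 s, during which the arm holds its last target. There are 200 camera calls.

## Task

The brown-capped filter cartridge is spent: pinch its two yellow tabs together to release it, lift it straight out of its dock and set it down gently, standing upright, on the floor of the white tray. Leave the fresh, blue-capped cartridge in its dock.

Things in the scene. Friction and masses are not known exactly. Their poses are not given: they have to be found in the camera images.
- spent_cartridge: Spent filter cartridge, white, brown cap and windows, 0.2 to 0.35 kg, 105 mm tall, foot 56 (x) by 52 (y) mm. Origin: centre of the foot's underside; z up, y across its two yellow tabs. It sits 6 mm above the table, snapped into a fixed grey dock 72 (x) by 92 (y) by 48 high: barbs on the tabs hold it until both are pinched. Freed, it clears the dock after a 50 mm lift.
- spent_pinch (a point): Point midway between the finger pads of its two yellow tabs, 80 mm above the cartridge's origin; axes as the cartridge. Pads: 28 mm wide (x), 40 tall, at +y and -y, outer faces 62 mm apart. Pinched along y, each tab slides in 8 mm to a stop (46 mm apart), which frees the barbs; each springs back with 4 to 9 N. A grip of 30 to 50 N keeps them in and carries the cartridge.
- fresh_cartridge: Fresh cartridge, same shape and size, in a dock of its own, but with a blue cap and blue windows; leave it there. Origin and axes as the spent one. Which dock stands on the left varies; docks are turned up to 25 degrees, centres at least 150 mm apart.
- tray_in (a point): Open white plastic tray, 240 (its x) by 200 (its y) by 50 mm high, fixed to the table, walls 4 mm thick. This point is the centre of its inner floor, about 4 mm above the table; x and y run along its sides, z up.
There are look-alikes about, which are no part of the job. What is shaped like the spent_cartridge but orange or pink is not meant.

How it is judged:
On the way:
1. the spent cartridge has been released and lifted out of its dock by the fingers (height (world z) of spent_cartridge above 0.065 m and contact force between the fingers and spent_cartridge above 1 N), for 0.2 s.
At the end, for the whole second after the job is handed in: the spent cartridge stands upright (within 10 degrees) on the floor of the tray (within 12 mm of it, anywhere inside the walls), let go and at rest; the fresh cartridge is still in its dock (moved less than 15 mm) (x of spent_cartridge in the frame of tray_in between -0.1 and 0.1 m and y of spent_cartridge in the frame of tray_in between -0.08 and 0.08 m and z of spent_cartridge in the frame of tray_in between -0.01 and 0.012 m and angle between spent_cartridge's own z axis and vertical below 0.18 rad and linear speed of spent_cartridge below 0.03 m/s and contact force between the fingers and spent_cartridge below 0.1 N and distance of fresh_cartridge from where it was at the start of the episode below 0.015 m); the robot touches nothing.
It fails at once if the fresh cartridge is pulled out or shifted by more than 15 mm (distance of fresh_cartridge from where it was at the start of the episode above 0.015 m).
It fails at once if the spent cartridge is dropped: out of the fingers while its foot is more than 50 mm above the table (height (world z) of spent_cartridge above 0.05 m and contact force between the fingers and spent_cartridge below 0.05 N).
It also fails if it takes over 35 s, if anything falls off the work surface, if the arm or the gripper's body presses on something with over 40 N, if the wrist force passes 120 N, or if a joint passes its speed limit or range.

## Working session

There is one attempt and no reset: what is moved stays moved. The work goes in short steps, Python scripts to look and compute and a shell command to move; the robot and the scene stay as the last step left them, time stands still between calls to the robot, and variables do not carry over. Pictures are saved under pics/ and viewed, at most 10 in all, crops included, and the job is handed in when it is done.

```bash
mkdir -p pics; cat > h.py <<'E'
import numpy as np, cv2
from cell import *
def world(im):
    h,w=im["range_z"].shape; u,v=np.meshgrid(np.arange(w),np.arange(h)); z=im["range_z"]
    p=np.stack([(u-im["cx"])/im["fx"]*z,(v-im["cy"])/im["fy"]*z,z],-1)
    T=np.linalg.inv(im["camera_from_world"]); P=p@T[:3,:3].T+T[:3,3]; P[z==0]=np.nan; return P
def save(a,n): cv2.imwrite("pics/"+n,cv2.cvtColor(np.ascontiguousarray(a),cv2.COLOR_RGB2BGR))
E
python3 - <<'E'
from h import *
a=get_image("scene");b=get_image("top")
save(a["img"],"scene.png");save(b["img"],"top.png")
P=world(b)
for q in ["spent_cartridge","fresh_cartridge","spent_pinch","tray_in"]:
    for r in landmark_of("top",q)[:5]:
        u,v=np.round(r["uv"]).astype(int); print(q,round(r["conf"],2),u,v,P[v,u].round(3))
for q in ["spent_cartridge","tray_in"]:
    for r in regions_of("top",q)[:5]:
        m=r["pixels"];p=P[m];print(q,round(r["conf"],2),r["bbox"],np.nanmedian(p,0).round(3),np.nanmax(p[:,2]).round(3),b["img"][m].mean(0).round())
np.savez("t.npz",P=P,img=b["img"])
E
```

```text
spent_cartridge 0.83 161 215 [0.545 0.201 0.101]
spent_cartridge 0.58 212 154 [0.657 0.126 0.054]
fresh_cartridge 0.75 271 214 [0.546 0.016 0.11 ]
fresh_cartridge 0.3 162 214 [0.547 0.201 0.097]
spent_pinch 0.76 140 284 [0.431 0.233 0.104]
spent_pinch 0.6 146 213 [0.548 0.223 0.111]
spent_pinch 0.55 200 144 [0.664 0.136 0.103]
tray_in 0.72 449 192 [ 0.592 -0.305  0.004]
spent_cartridge 0.8 [122.9, 195.9, 172.5, 232.6] [0.546 0.222 0.104] 0.114 [116.  85.  42.]
spent_cartridge 0.8 [182.8, 122.6, 227.6, 170.5] [0.66  0.132 0.095] 0.108 [145.  79.  96.]
spent_cartridge 0.56 [119.2, 263.7, 174.1, 303.3] [0.434 0.227 0.095] 0.109 [156.  76.  19.]
tray_in 0.65 [391.9, 117.9, 525.7, 266.5] [ 0.592 -0.317  0.004] 0.054 [151. 150. 142.]
tray_in 0.4 [122.9, 196.2, 170.4, 233.4] [0.546 0.222 0.104] 0.114 [116.  84.  41.]
```

View pics/scene.png

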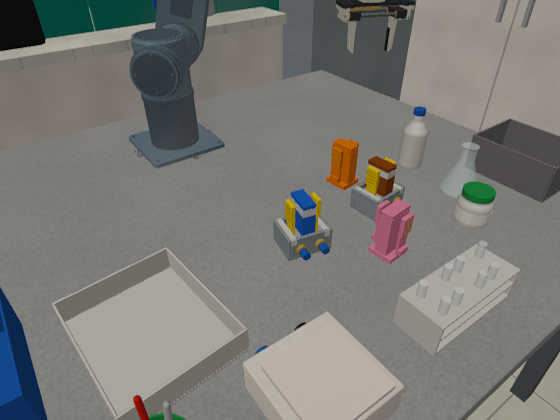

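View pics/top.png

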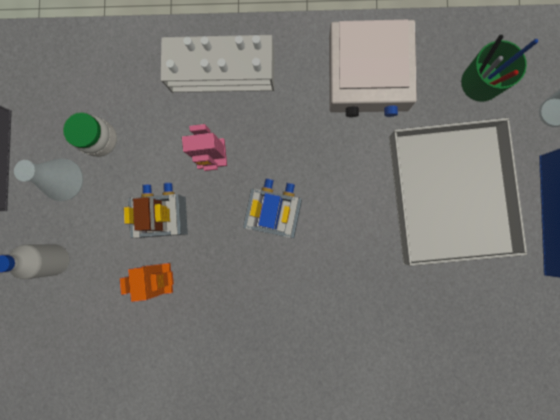

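```bash
python3 - <<'E'
from h import *
d=np.load("t.npz");im=d["img"]
save(cv2.resize(im[100:310,90:320],None,fx=2.8,fy=2.8,interpolation=cv2.INTER_CUBIC),"crop.png")
E
```

```text
(no output)
```

View pics/crop.png

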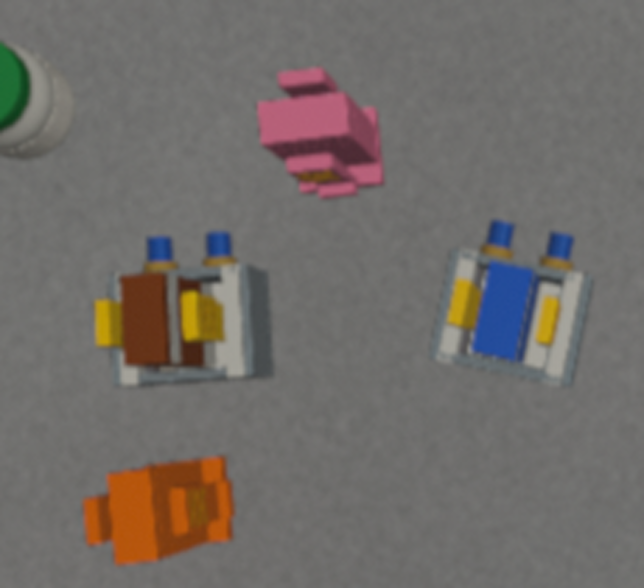

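The scene view shows the brown cap at (381,172) in a grey dock, orange at (344,162), pink at (392,230) and the blue cap in the other dock at (302,212). In the top view, things that could be mistaken for the spent cartridge:
- brown (152,214), docked with yellow tabs
- orange (148,283)
- pink (205,146)
- blue, fresh (272,211)
- tray, for reference: (458,192)

I choose brown at (152,214). The crop confirms it has a brown cap, two yellow tabs and sits in a grey dock.

```bash
python3 - <<'E'
from h import *
d=np.load("t.npz");P=d["P"];im=d["img"].astype(int)
hsv=cv2.cvtColor(d["img"],cv2.COLOR_RGB2HSV)
box=np.zeros(im.shape[:2],bool);box[190:245,115:185]=1
z=P[...,2]
top=box&(z>.104)
yel=box&(hsv[...,0]>20)&(hsv[...,0]<32)&(hsv[...,1]>170)
brown=box&(hsv[...,0]<15)&(hsv[...,1]>130)&(z>.100)
dock=box&(z>.03)&(z<.058)
for n,m in [("top",top),("yel",yel),("brown",brown),("dock",dock)]:
    p=P[m]; p=p[~np.isnan(p).any(1)]; r=cv2.minAreaRect((p[:,:2]*1000).astype(np.float32))
    print(n,m.sum(),np.round(r[0],1),np.round(r[1],1),round(r[2],1),"z",np.percentile(p[:,2],[5,50,95]).round(3),p.mean(0).round(4))
n,l,s,c=cv2.connectedComponentsWithStats(yel.astype(np.uint8))
for i in range(1,n):
    if s[i,4]>10:
        p=P[l==i];q=p[p[:,2]>.09];print(s[i],np.nanmin(p,0).round(4),np.nanmax(p,0).round(4),"hi",q.mean(0).round(4))
# origin ray at z=.006 using the network
b=get_image("top");T=np.linalg.inv(b["camera_from_world"]);print("cam",T[:3,3])
for q,zz in [("spent_cartridge",.006),("spent_pinch",.086),("tray_in",.004)]:
  for r in landmark_of("top",q)[:3]:
    u,v=r["uv"];ray=T[:3,:3]@[(u-b["cx"])/b["fx"],(v-b["cy"])/b["fy"],1];print(q,r["conf"],(T[:3,3]+ray*(zz-T[2,3])/ray[2]).round(4))
m=regions_of("top","tray_in")[0]["pixels"];p=P[m&(z<.015)];print("tray",cv2.minAreaRect((p[:,:2]*1000).astype(np.float32)))
s=read_state();print(s["ee_pos"],s["tool_rot"],s["width"],s["time"])
E
```

```text
top 693 [548.2 231.9] [53.4 61.4] 1.8 z [0.105 0.11  0.112] [0.548  0.2309 0.109 ]
yel 352 [548.  231.2] [27.5 61.6] 4.5 z [0.067 0.102 0.107] [0.5479 0.2233 0.0951]
brown 485 [547.9 231.5] [53.3 25.1] 3.3 z [0.108 0.11  0.112] [0.5472 0.2306 0.1101]
dock 963 [554.7 233. ] [85.  93.3] 4.2 z [0.032 0.047 0.05 ] [0.5478 0.216  0.0452]
[155 204  14  18 220] [0.536  0.2002 0.0463] [0.5636 0.2195 0.1073] hi [0.5499 0.2043 0.1021]
[124 207  10  17 132] [0.5321 0.253  0.0864] [0.5586 0.2624 0.108 ] hi [0.5455 0.2566 0.102 ]
cam [ 0.50355525 -0.04093494  0.81532621]
spent_cartridge 0.93 [0.4279 0.2378 0.006 ]
spent_cartridge 0.93 [0.67   0.1404 0.006 ]
spent_cartridge 0.89 [0.547  0.2283 0.006 ]
spent_pinch 0.88 [0.6737 0.1371 0.086 ]
spent_pinch 0.66 [0.4372 0.2364 0.086 ]
spent_pinch 0.64 [0.5476 0.2268 0.086 ]
tray_in 0.67 [ 0.5928 -0.3088  0.004 ]
tray ((594.4241943359375, -318.8177185058594), (256.9436950683594, 225.8048095703125), 5.36263370513916)
[0.22766022 0.50066846 0.21868223] [[-9.10290827e-01  4.13969335e-01  2.99149175e-05]
 [ 4.13969335e-01  9.10290827e-01  1.64830191e-05]
 [-2.04078105e-05  2.73881996e-05 -9.99999999e-01]] 1.0015465615896053 0.65
```

```bash
python3 -m jog '{"delta_pos":[[0,0,-0.5],[0,0,-0.5],[0,0,0]],"yaw":[-0.95,-0.95,-0.95],"fingers":[93,93,93]}' 40
python3 -m jog '{"delta_pos":[[-1,-1,0],[-1,-1,0],[-1,-1,0],[-1,-1,0],[-1,-1,0]],"yaw":[0,0,0,0,0],"fingers":[93,93,93,93,93]}'
python3 -m jog '{"delta_pos":[[-1,-1,0],[-1,-1,0],[-1,-1,0],[-1,-0.9,0],[-1,-0.8,0]],"yaw":[0,0,0,0,0],"fingers":[93,93,93,93,93]}'
```

```text
time: 1.02
ee_pos: [0.228, 0.5012, 0.2448]
tool_rot: [[-0.997, -0.076, 0.001], [-0.076, 0.997, 0.002], [-0.001, 0.002, -1.0]]
contact_force: [-0.9, -0.9, 0.1]
width: 0.996
finger_force: 0.0
time: 1.65
ee_pos: [0.362, 0.384, 0.2438]
tool_rot: [[-0.998, -0.071, 0.0], [-0.071, 0.998, 0.0], [-0.0, 0.0, -1.0]]
contact_force: [0.3, -0.4, -0.4]
width: 1.002
finger_force: 0.0
time: 2.28
ee_pos: [0.495, 0.2755, 0.2438]
tool_rot: [[-0.998, -0.07, 0.0], [-0.07, 0.998, 0.0], [-0.0, 0.0, -1.0]]
contact_force: [0.5, 0.1, 0.7]
width: 0.999
finger_force: 0.0
```

```bash
python3 -m jog '{"delta_pos":[[-1,-1,0],[-0.98,-0.9,0],[0,0,0]],"yaw":[0,0,0],"fingers":[93,93,93]}'
python3 - <<'E'
from h import *
s=read_state();print(s["ee_pos"].round(4) if hasattr(s["ee_pos"],"round") else s["ee_pos"])
a=get_image("wrist");save(a["img"],"w1.png");P=world(a)
hsv=cv2.cvtColor(a["img"],cv2.COLOR_RGB2HSV);z=P[...,2]
near=np.hypot(P[...,0]-.548,P[...,1]-.231)<.05
yel=near&(hsv[...,0]>20)&(hsv[...,0]<32)&(hsv[...,1]>150)&(z>.095)
br=near&(hsv[...,0]<15)&(hsv[...,1]>120)&(z>.105)
for n,m in [("yel",yel),("br",br)]:
    if m.sum()>5: print(n,m.sum(),cv2.minAreaRect((P[m][:,:2]*1000).astype(np.float32)),P[m].mean(0).round(4))
E
```

```text
time: 2.65
ee_pos: [0.5484, 0.2309, 0.2432]
tool_rot: [[-0.998, -0.068, -0.0], [-0.068, 0.998, -0.0], [0.0, -0.0, -1.0]]
contact_force: [-0.3, 0.6, -0.4]
width: 0.998
finger_force: 0.0
[0.5484 0.2309 0.2432]
yel 645 ((547.1817626953125, 233.21409606933594), (27.013057708740234, 60.98213195800781), 4.271459579467773) [0.5461 0.2346 0.105 ]
br 1695 ((547.144775390625, 232.9695587158203), (53.11783981323242, 24.97052574157715), 4.633866310119629) [0.5461 0.2332 0.1106]
```

View pics/w1.png

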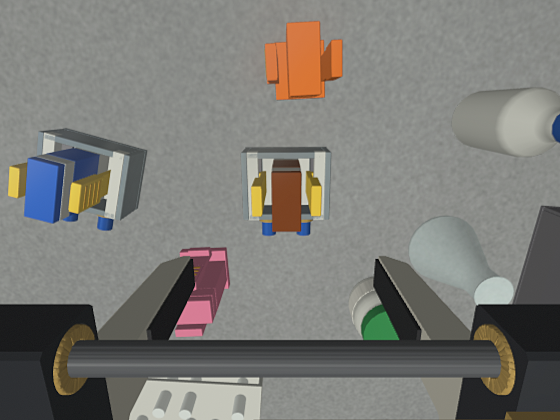

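The wrist view shows the brown-capped cartridge at (287,195), centred between the fingers (to within 2 mm by the measurement), with orange at (303,60) and pink at (205,290) clear of them. Descending.

```bash
python3 -m jog '{"delta_pos":[[0.03,0.04,1],[0,0,1],[0,0,1],[0,0,1],[0,0,1]],"yaw":[-0.05,0,0,0,0],"fingers":[93,93,93,93,93]}'
python3 -m jog '{"delta_pos":[[0,0,0.8],[0,0,0.7],[0,0,0.5],[0,0,0]],"yaw":[0,0,0,0],"fingers":[93,93,93,93]}'
```

```text
time: 3.32
ee_pos: [0.5449, 0.2347, 0.1182]
tool_rot: [[-0.997, -0.081, -0.0], [-0.081, 0.997, 0.0], [0.0, 0.0, -1.0]]
contact_force: [-0.2, 0.6, -0.5]
width: 0.999
finger_force: 0.0
time: 3.82
ee_pos: [0.5453, 0.2336, 0.0678]
tool_rot: [[-0.997, -0.08, -0.002], [-0.08, 0.997, -0.0], [0.002, -0.0, -1.0]]
contact_force: [-0.5, -0.6, 0.6]
width: 0.999
finger_force: 0.0
```

```bash
python3 -m jog '{"delta_pos":[[-0.07,-0.05,0],[0,0,0]],"yaw":[0,0],"fingers":[93,75]}' 40
python3 -m jog '{"delta_pos":[[0,0,0],[0,0,0],[0,0,0],[0,0,0],[0,0,0]],"yaw":[0,0,0,0,0],"fingers":[60,45,30,30,30]}' 40
```

```text
time: 4.08
ee_pos: [0.5487, 0.2324, 0.0695]
tool_rot: [[-0.997, -0.079, 0.002], [-0.079, 0.997, 0.0], [-0.002, 0.0, -1.0]]
contact_force: [-1.1, 0.7, 0.2]
width: 0.932
finger_force: 0.0
time: 4.7
ee_pos: [0.548, 0.2325, 0.0692]
tool_rot: [[-0.997, -0.079, 0.0], [-0.079, 0.997, 0.0], [-0.0, 0.0, -1.0]]
contact_force: [-0.9, 0.5, 4.6]
width: 0.467
finger_force: 40.0
```

```bash
python3 -m jog '{"delta_pos":[[0,0,0],[0,0,-0.2],[0,0,-0.3],[0,0,-0.3]],"yaw":[0,0,0,0],"fingers":[30,30,30,30]}' 45
```

```text
time: 5.2
ee_pos: [0.5477, 0.2323, 0.0888]
tool_rot: [[-0.997, -0.079, -0.001], [-0.079, 0.997, -0.0], [0.001, -0.0, -1.0]]
contact_force: [1.0, 0.3, -2.4]
width: 0.453
finger_force: 45.0
```

```bash
python3 -m jog '{"delta_pos":[[0,0,-0.5],[0,0,-0.8],[0,0,-0.9],[0,0,-0.9],[0,0,-0.9]],"yaw":[0,0,0,0,0],"fingers":[30,30,30,30,30]}'
python3 -m jog '{"delta_pos":[[0,0,-0.9],[0,0,-0.8],[0,0,0]],"yaw":[0,0,0],"fingers":[30,30,30]}'
python3 - <<'E'
from h import *
a=get_image("scene");save(a["img"],"s2.png")
E
```

```text
time: 5.82
ee_pos: [0.5479, 0.2323, 0.1902]
tool_rot: [[-0.997, -0.079, 0.001], [-0.079, 0.997, 0.0], [-0.001, 0.0, -1.0]]
contact_force: [0.3, -0.1, -3.8]
width: 0.458
finger_force: 45.0
time: 6.2
ee_pos: [0.549, 0.2326, 0.2336]
tool_rot: [[-0.997, -0.079, 0.004], [-0.079, 0.997, 0.001], [-0.004, 0.001, -1.0]]
contact_force: [-0.3, 0.7, -3.4]
width: 0.459
finger_force: 45.0
```

View pics/s2.png

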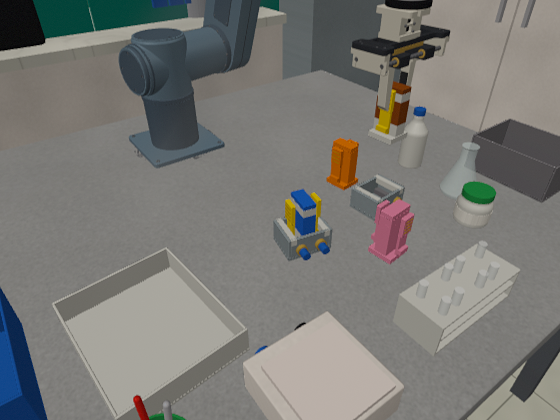

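The cartridge hangs upright in the fingers at (393,105). Its dock is empty at (377,197), and the fresh one is still seated at (302,220). Carrying it to the tray.

```bash
python3 -m jog '{"delta_pos":[[0,-0.4,0],[0,-0.7,0],[0,-1,0],[0,-1,0],[0,-1,0]],"yaw":[0,0,0,0,0],"fingers":[30,30,30,30,30]}'
python3 -m jog '{"delta_pos":[[0,-1,0],[0,-1,0],[0,-1,0],[0,-1,0],[0,-1,0]],"yaw":[0,0,0,0,0],"fingers":[30,30,30,30,30]}'
python3 -m jog '{"delta_pos":[[0,-1,0],[0,-1,0],[0,-1,0],[0,-1,0],[0,-1,0]],"yaw":[0,0,0,0,0],"fingers":[30,30,30,30,30]}'
python3 -m jog '{"delta_pos":[[0,-1,0],[0,-1,0],[0,-1,0],[0,-1,0],[0,-1,0]],"yaw":[0,0,0,0,0],"fingers":[30,30,30,30,30]}'
python3 -m jog '{"delta_pos":[[0,-1,0],[0,-0.7,0],[0,-0.4,0],[0,0,0]],"yaw":[0,0,0,0],"fingers":[30,30,30,30]}'
```

```text
time: 6.88
ee_pos: [0.5557, 0.128, 0.2304]
tool_rot: [[-0.997, -0.078, -0.001], [-0.078, 0.997, -0.001], [0.001, -0.0, -1.0]]
contact_force: [-0.3, 0.5, -3.5]
width: 0.455
finger_force: 45.0
time: 7.5
ee_pos: [0.5653, 0.0035, 0.2305]
tool_rot: [[-0.997, -0.078, -0.001], [-0.078, 0.997, -0.0], [0.001, -0.0, -1.0]]
contact_force: [0.6, 0.9, -3.1]
width: 0.458
finger_force: 45.0
time: 8.12
ee_pos: [0.575, -0.121, 0.2304]
tool_rot: [[-0.997, -0.078, -0.001], [-0.078, 0.997, 0.0], [0.001, 0.0, -1.0]]
contact_force: [-0.1, -0.1, -3.8]
width: 0.457
finger_force: 45.0
time: 8.75
ee_pos: [0.5858, -0.2453, 0.2311]
tool_rot: [[-0.997, -0.079, -0.0], [-0.079, 0.997, 0.0], [0.0, 0.0, -1.0]]
contact_force: [0.2, 0.5, -1.8]
width: 0.454
finger_force: 45.0
time: 9.25
ee_pos: [0.5899, -0.2964, 0.2309]
tool_rot: [[-0.997, -0.079, -0.0], [-0.079, 0.997, 0.0], [0.0, 0.0, -1.0]]
contact_force: [0.4, 0.6, -2.9]
width: 0.458
finger_force: 45.0
```

```bash
python3 -m jog '{"delta_pos":[[0,0,0.7],[0,0,1],[0,0,1],[0,0,1],[0,0,1]],"yaw":[0,0,0,0,0],"fingers":[30,30,30,30,30]}'
python3 -m jog '{"delta_pos":[[0,0,0.7],[0,0,0.4],[0,0,0.2],[0,0,0.1],[0,0,0]],"yaw":[0,0,0,0,0],"fingers":[30,30,30,30,30]}'
```

```text
time: 9.88
ee_pos: [0.5895, -0.2944, 0.1117]
tool_rot: [[-0.997, -0.08, -0.001], [-0.08, 0.997, 0.001], [0.001, 0.001, -1.0]]
contact_force: [0.5, -0.2, -3.0]
width: 0.455
finger_force: 45.0
time: 10.5
ee_pos: [0.5902, -0.2962, 0.0792]
tool_rot: [[-0.997, -0.079, 0.001], [-0.079, 0.997, -0.001], [-0.001, -0.001, -1.0]]
contact_force: [0.3, 0.3, -2.4]
width: 0.459
finger_force: 45.0
```

```bash
python3 -m jog '{"delta_pos":[[0,0,0.15],[0,0,0.12],[0,0,0.08],[0,0,0]],"yaw":[0,0,0,0],"fingers":[30,30,30,30]}'
python3 - <<'E'
from h import *
a=get_image("scene");save(cv2.resize(a["img"][170:420,30:280],None,fx=2.4,fy=2.4),"s3.png")
E
```

```text
time: 11.0
ee_pos: [0.5898, -0.2958, 0.0696]
tool_rot: [[-0.997, -0.079, -0.0], [-0.079, 0.997, 0.0], [0.0, 0.0, -1.0]]
contact_force: [-0.0, -0.5, -3.4]
width: 0.46
finger_force: 45.0
```

View pics/s3.png

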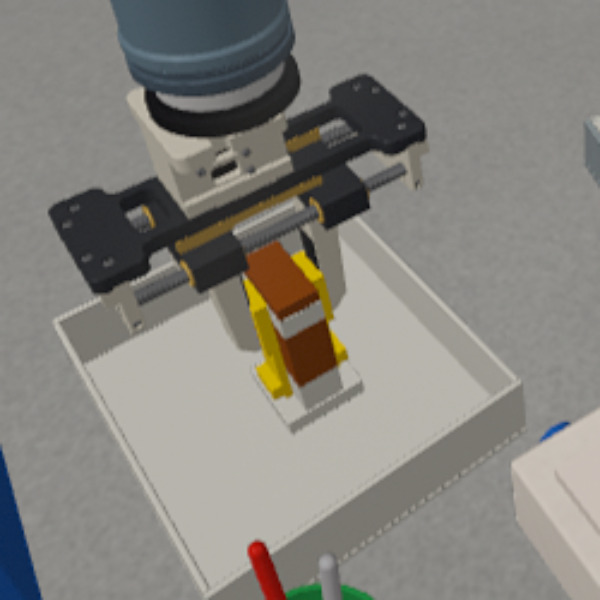

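The crop shows the cartridge upright just above the tray floor, its foot at (307,395), well inside the walls. It hasn't touched yet, since the weight is still on the fingers, so I'll go down a little at a time.

```bash
python3 -m jog '{"delta_pos":[[0,0,0.05],[0,0,0.04],[0,0,0]],"yaw":[0,0,0],"fingers":[30,30,30]}'
python3 -m jog '{"delta_pos":[[0,0,0.04],[0,0,0]],"yaw":[0,0],"fingers":[30,30]}'
```

```text
time: 11.42
ee_pos: [0.5899, -0.2959, 0.0676]
tool_rot: [[-0.997, -0.079, -0.0], [-0.079, 0.997, 0.0], [0.0, 0.0, -1.0]]
contact_force: [-0.4, 0.1, -3.1]
width: 0.456
finger_force: 45.0
time: 11.68
ee_pos: [0.59, -0.2959, 0.0673]
tool_rot: [[-0.997, -0.079, 0.0], [-0.079, 0.997, -0.0], [-0.0, -0.0, -1.0]]
contact_force: [-1.2, 1.6, 2.2]
width: 0.46
finger_force: 45.0
```

Touchdown: the force has changed sign. Releasing.

```bash
python3 -m jog '{"delta_pos":[[0,0,0],[0,0,0],[0,0,0],[0,0,0],[0,0,0]],"yaw":[0,0,0,0,0],"fingers":[50,60,70,85,93]}' 20
python3 -m jog '{"delta_pos":[[0,0,0],[0,0,-0.5],[0,0,-1],[0,0,-1],[0,0,-1]],"yaw":[0,0,0,0,0],"fingers":[93,93,93,93,93]}'
python3 -m jog '{"delta_pos":[[0,0,-1],[0,0,-1],[0,0,-0.5],[0,0,0],[0,0,0]],"yaw":[0,0,0,0,0],"fingers":[93,93,93,93,93]}'
python3 - <<'E'
from h import *
a=get_image("scene");save(a["img"],"s4.png")
E
```

```text
time: 12.3
ee_pos: [0.59, -0.296, 0.0666]
tool_rot: [[-0.997, -0.079, 0.0], [-0.079, 0.997, -0.0], [-0.0, -0.0, -1.0]]
contact_force: [-1.0, 0.3, -0.2]
width: 0.92
finger_force: 0.0
time: 12.92
ee_pos: [0.5901, -0.2961, 0.156]
tool_rot: [[-0.997, -0.079, 0.001], [-0.079, 0.997, -0.001], [-0.001, -0.001, -1.0]]
contact_force: [0.3, -0.3, -0.0]
width: 0.996
finger_force: 0.0
time: 13.55
ee_pos: [0.5894, -0.2957, 0.2156]
tool_rot: [[-0.997, -0.079, -0.001], [-0.079, 0.997, 0.001], [0.001, 0.001, -1.0]]
contact_force: [-0.4, 0.7, 0.2]
width: 1.001
finger_force: 0.0
```

View pics/s4.png

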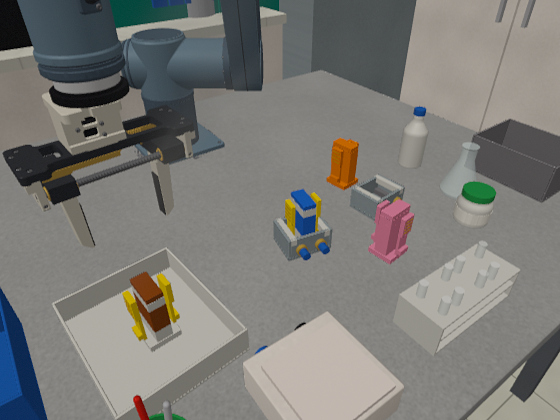

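The spent cartridge stands upright on the tray floor at (150,310), the fingers are clear above it, and the fresh one is still in its dock at (302,220).

```bash
python3 -c "from cell import job_done; print(job_done())"
```

```text
the job is handed in; nothing more can be done
None
```

The job is handed in: the spent brown-capped cartridge stands upright and released on the tray floor, and the fresh blue-capped one is still in its dock (no verdict was returned).

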